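Seat the drilling template on its dowel pins

ROBOT

A 6-joint arm with a two-finger parallel gripper is mounted at the origin on the work surface. World frame = base frame: x ahead of the robot, y to its left, z up, the work surface at z = 0. Lengths are in m, angles in rad, forces in N, time in s.
With the tool pointing down it reaches from about 0.35 to 0.775 m from the base axis. Payload 5.5 kg.
Tool frame: the origin (TCP) lies at the very end of the fingers, on their centre line; the grasp point (between the pads) lies 19 mm behind it; z points along the fingers, x is the direction in which the jaws open and shut, and the axes are right-handed (so a half turn about z gives the same grasp; the last joint's range is limited). The gripper opens to 85 mm and grips with 20 to 120 N. Pads are 22 mm wide; open, the fingers measure 114 mm over their backs; the gripper's body (76 mm by 85 mm) begins 54 mm behind the grasp point. The pads swing forward as they close: fully open they stand 13 mm farther back than shut.
Start: joints at [-1.353, 0.313, 0.046, 1.304, 0, 1.431], TCP at [0.201, -0.539, 0.231] pointing down, gripper open.
Joint ranges: [-2.76, 2.76], [-0.86, 1.69], [-1.03, 1.26], [-2.2, 2.34], [-1.47, 1.5], [-3.14, 3.14]. Speed limits (rad/s): [2.57, 2.57, 3.14, 3.14, 3.14, 3.14].

INTERFACE

Orientations are given as a unit quaternion [w, x, y, z].
In Python, from workcell import monitor, eyes, ticket gives the robot as it stands.
- The arm moves only by the tool send_rows, never from a script. Its argument "targets" is a list of rows, each a list of 5 numbers: the shift along the world's x, y, z in m, then the turn about the world's z in degrees, then the closure in counts, from 0 (fully open) to 255 (shut). A call has 1 to 12 rows; each row shifts and turns the commanded pose from where the row before left it; what a row does not reach is not made up. A row lasts 1/10 s, in which the tool goes at most 50 mm and 8.59 degrees, less where a joint would pass 70% of its speed; a pose out of reach is approached as far as the arm can. A call is refused whole if a number of a shift passes 0.05 or a number of a turn 8.59, either way. A call with a gripper value outside its range is refused whole. The fingers move at their own pace and stop on an object; "newtons" is the grip in N (left out, the last holds). Time passes only in rows, so rows that do not move let the fingers close. It gives the time, the measured TCP pose, the force and the opening at its end, in the units of the state.
- monitor.get_state(): the state, without advancing time (a new reading comes with each control period).
- eyes.read_camera(name): name is "scene" or "top" or "wrist"; returns a dict with "img" (480x640x3 uint8, red, green, blue), "z_map" (480x640 float32, m along the optical axis (not along the pixel's ray), 0 where there is no reading), "camera_matrix" (3x3 intrinsics, pixels), "pose" (4x4, takes a point from camera to world coordinates); the wrist camera has in their place "T_tool_cam" (4x4, takes a point from camera to tool coordinates, whose origin is the TCP and whose axes are the tool frame's). Camera axes: x right, y down, z forward; pixel columns grow to the right and rows downward; lengths in m; the calibration is good to about 2 mm. A picture is of the moment at which its call begins: read the wrist's pose just before it.
- ticket.hand_in(): hands the job in, once; it reports no verdict.
Trained networks look in the newest picture that a camera, given by its name, has taken for a name from the list of things; names that differ only in an ending like _2 or _b are one class to them, and where a whole thing is asked for, a point or a joint stands for the part that bears it (a point fixed in the world has none). Each returns a list of dicts, best first, with "conf" (0 to 1); they miss things now and then, are a little off and sometimes report something else, mostly with a low value. They report only what shows in the picture. A call takes as long as a camera call. They do not tell look-alikes from the thing itself.
- eyes.spot_in(name, camera): "xyz" ([x, y, z] in m, in world coordinates, good to about 4 mm: the middle of the surface that is visible of it).
- eyes.tip_of(name, camera): "xyz" ([x, y, z] in m, in world coordinates, good to about 4 mm: a listed point, or the origin of a listed thing).
The state is a dict: "clock": time; "joint_pos": joint angles; "qvel": joint speeds; "tau": joint torques, N m; "tcp_pos": TCP position; "orientation": TCP orientation; "wrist_force": force on the tool from outside, world axes, zero at the start; "ft_torque": the same for the moment, N m; "finger_gap": finger opening in m.
Only numpy, scipy, OpenCV 4.12 (cv2) and the standard library are available. Lean on these libraries where they do the work, as an engineer would, in place of code of your own. Each camera call takes 0.05 s, during which the arm holds its last target.

TASK

Push the metal drilling template across the wooden jig's raised shelf with the fingertips until its two holes drop over the jig's two locating pins and it lies flat in the nest. It is only to be slid, never picked up or tipped over. Leave the loose things around the jig where they are.

Things in the scene. Friction and masses are not known exactly. Their poses are not given: they have to be found in the camera images.
- jig: Wooden jig fixed to the bench, 210 mm (its x) by 270 mm (its y, -160 to +110). Origin at bench level, mid-width, under the shelf's end edge. y < 0: flat pale shelf, top 40 mm above the bench. y > 0: the nest, floor 28 mm above the bench. +y, from shelf to nest, is the way to push; it points to the robot's left, up to 20 degrees either way.
- pin0 (a point): Foot of the first steel pin, on the nest floor, at (-38, 44, 28) mm in the jig's frame. Pin 14 mm in diameter for 5 mm, then tapering to a 4 mm tip 11 mm above the floor (1 mm below the shelf's top). The taper takes up about 5 mm of misalignment.
- pin1 (a point): The same for the second pin, at (+38, 44, 28) mm in the jig's frame.
- template: Loose aluminium plate, about 0.25 kg, 110 (its x) x 80 (its y) x 6 mm; origin at the centre of its underside. A steel bar 90 x 12 x 12 mm lies on top, flush with the rear (-y) edge, so the centre of mass is about 14 mm behind the origin. A brass bush stands 6 mm up in the middle. It starts flat on the shelf, bar away from the nest, askew up to 15 degrees and up to 20 mm to a side.
- hole0 (a point): Centre of the template's first through hole, 18 mm wide, on the underside at (-38, 0, 0) mm in its frame; goes over pin0. Seated, the template's origin is at (0, 44, 28) mm in the jig's frame, axes parallel, its rear edge 4 mm clear of the shelf. Shelf and pins support it on the way; it drops 12 mm when holes meet pins.
- hole1 (a point): Centre of the second hole, at (+38, 0, 0) mm; goes over pin1.
- finial: Bystander: dark red turned ball finial, 48 mm across, 62 mm tall, origin under its foot; loose on the bench past the jig's +x side.
- wax: Bystander: small dark tin, 64 mm across, 45 mm tall, origin under its base; loose on the bench past the jig's -x side.
- blank: Bystander: pale square turning blank, 120 x 35 x 35 mm, long in its x, origin under its middle; loose on the bench past the nest end (+y) of the jig.
- driver: Bystander: wood-handled screwdriver 220 mm long, lying along its x on the bench past the shelf end (-y) of the jig.
There are look-alikes about, which are no part of the job. Several things have the shape of the template; the one meant has the colours described above.

How it is judged:
At the end, for the whole second after the job is handed in: Both holes are over their pins (within 4 mm in plan), the template lies on the nest floor (underside less than 2 mm above it, tilted less than 0.04 rad) at rest, and the four loose bystanders are within 20 mm of where they started (horizontal distance between hole0 and pin0 below 0.004 m and horizontal distance between hole1 and pin1 below 0.004 m and height (world z) of template below 0.03 m and angle between template's own z axis and vertical below 0.04 rad and linear speed of template below 0.01 m/s and distance of each of finial, wax, blank, driver from where it was at the start of the episode below 0.02 m); the robot touches nothing.
It fails at once if the template is lifted: its origin rises more than 8 mm above the shelf's top (height (world z) of template above 0.048 m).
It fails at once if the template is tipped up by more than 0.6 rad (angle between template's own z axis and vertical above 0.6 rad).
It fails at once if the finial, tin, blank or screwdriver is moved by more than 20 mm (distance of any of finial, wax, blank, driver from where it was at the start of the episode above 0.02 m).
It also fails if it takes over 64 s, if anything falls off the work surface, if the arm or the gripper's body presses on something with over 40 N, if the wrist force passes 120 N, or if a joint passes its speed limit or range.

## Working session

There is one attempt and no reset: what is moved stays moved. The work goes in short steps, Python scripts to look and compute and a tool call to move; the robot and the scene stay as the last step left them, time stands still between calls to the robot, and variables do not carry over. Pictures are saved under pics/ and viewed, and the job is handed in when it is done.

Besides the shell and the picture viewer there is one more tool, called by a JSON object that holds its "api" and its "payload", one argument or row to a line. send_rows: Moves the arm, as the interface text tells. Its arguments: {"type":"object","properties":{"targets":{"type":"array"},"newtons":{"type":"number"}},"required":["targets"]}

```bash
mkdir -p pics; cat > h.py <<'E'
import numpy as np, cv2
from workcell import monitor, eyes, ticket
def save(n,img): cv2.imwrite('pics/'+n,cv2.cvtColor(img,cv2.COLOR_RGB2BGR))
def world(c):
    K=c['camera_matrix'];z=c['z_map'];v,u=np.mgrid[0:480,0:640]
    p=np.stack([(u-K[0,2])/K[0,0]*z,(v-K[1,2])/K[1,1]*z,z],-1)
    T=c['pose'];return p@T[:3,:3].T+T[:3,3]
E
python3 - <<'E'
from h import *
c=eyes.read_camera('top');save('top0.png',c['img']);np.savez('top0.npz',**c)
for n in ['template','hole0','hole1','pin0','pin1','jig','finial','wax','blank','driver']:
    for f in ([eyes.tip_of] ):
        print(n,[(np.round(d['xyz'],3).tolist(),round(d['conf'],2)) for d in f(n,'top')][:5])
c=eyes.read_camera('scene');save('scene0.png',c['img'])
print(monitor.get_state())
E
```

```text
template [([0.741, -0.255, -0.001], 0.96), ([0.559, -0.024, 0.041], 0.84), ([0.84, -0.121, 0.002], 0.72)]
hole0 [([0.871, -0.147, -0.007], 0.93), ([0.525, -0.012, 0.039], 0.88), ([0.769, -0.232, 0.0], 0.88), ([0.6, -0.038, 0.042], 0.86), ([0.53, -0.358, 0.002], 0.76)]
hole1 [([0.871, -0.147, -0.007], 0.93), ([0.525, -0.012, 0.039], 0.88), ([0.769, -0.232, 0.0], 0.88), ([0.6, -0.038, 0.042], 0.86), ([0.53, -0.358, 0.002], 0.76)]
pin0 [([0.59, 0.063, 0.002], 0.74), ([0.561, 0.111, 0.026], 0.6), ([0.641, 0.1, 0.029], 0.58)]
pin1 [([0.59, 0.063, 0.002], 0.74), ([0.561, 0.111, 0.026], 0.6), ([0.641, 0.1, 0.029], 0.58)]
jig [([0.59, 0.064, 0.002], 0.96), ([0.507, -0.224, 0.002], 0.41)]
finial [([0.774, 0.012, 0.001], 0.84)]
wax [([0.419, 0.156, 0.001], 0.96)]
blank [([0.641, 0.258, 0.002], 0.63)]
driver [([0.507, -0.227, 0.004], 0.55)]
{'clock': 0.6, 'joint_pos': array([-1.35261385e+00,  3.13149877e-01,  4.61074077e-02,  1.30361346e+00,
       -6.29066808e-06,  1.43118205e+00]), 'qvel': array([-0.00050055,  0.00063581, -0.00168445, -0.00024309, -0.0001961 ,
        0.00062526]), 'tau': array([-7.69272629e-04, -4.80150211e+01,  2.98665082e+01,  4.18341006e-04,
       -2.35977013e-04,  1.32522505e-06]), 'tcp_pos': array([ 0.20136142, -0.53863035,  0.23135476]), 'orientation': array([ 4.99616827e-05,  8.21648148e-01, -5.69995014e-01,  4.94160483e-05]), 'wrist_force': array([ 0.691071  , -0.28820488,  0.10937362]), 'ft_torque': array([0.02121264, 0.03240424, 0.03573068]), 'finger_gap': 0.08528136927403318}
```

View pics/top0.png

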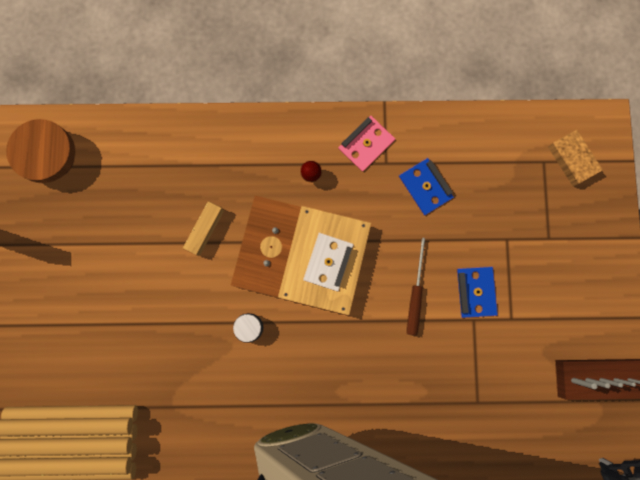

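View pics/scene0.png

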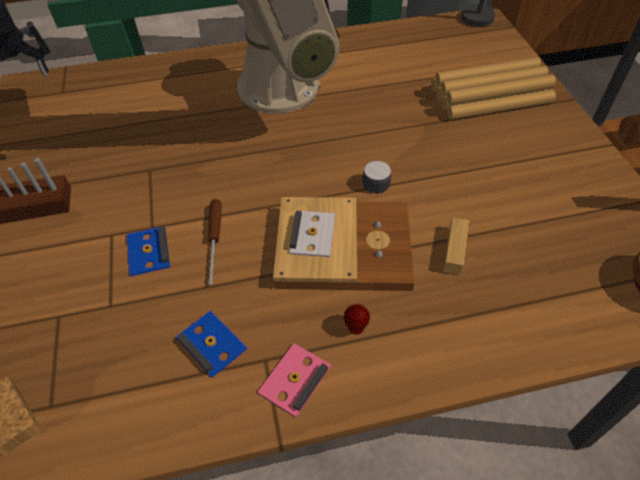

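The top picture shows four template look-alikes: pink (367,143), blue (427,187), blue (478,292), and the silver one on the shelf (329,261). The silver one matches the description: aluminium, on the shelf, with the bar away from the nest. Next I'll check it in a close crop and measure it.

```bash
python3 - <<'E'
from h import *
c=dict(np.load('top0.npz'));img=c['img'];W=world(c)
save('crop0.png',cv2.resize(img[180:330,220:390],None,fx=4,fy=4,interpolation=cv2.INTER_CUBIC))
hsv=cv2.cvtColor(img,cv2.COLOR_RGB2HSV)
roi=np.zeros((480,640),bool);roi[180:330,220:390]=1
z=W[...,2]
print('depth shelf',z[290,345],z[235,262],'cam',c['pose'][:3,3],c['camera_matrix'][0,0])
m=roi&(z>0.033)&(z<.0432); print(m.sum())
def rect(mask,h):
    # pixels -> plane h
    K=c['camera_matrix'];T=c['pose']
    m=mask.astype(np.uint8)
    n,l,s,_=cv2.connectedComponentsWithStats(m);k=1+np.argmax(s[1:,4]);m=(l==k).astype(np.uint8)
    cn=max(cv2.findContours(m,0,cv2.CHAIN_APPROX_NONE)[0],key=cv2.contourArea)[:,0].astype(float)
    r=np.c_[(cn-[K[0,2],K[1,2]])/[K[0,0],K[1,1]],np.ones(len(cn))]@T[:3,:3].T
    t=(h-T[2,3])/r[:,2];P=T[:3,3]+r*t[:,None]
    return cv2.minAreaRect((P[:,:2]*1000).astype(np.float32)),s[k]
print('shelf+templ',rect(roi&(z>.034)&(z<.08)&(hsv[...,2]>0),.040))
print('jig',rect(roi&(z>.02),.03))
wm=roi&(hsv[...,1]<60)&(hsv[...,2]>150);wm[:, :300]=0
print('plate',rect(wm,.046))
bm=roi&(z>.052);bm[:, :300]=0
print('bar',rect(bm,.058))
E
```

```text
depth shelf 0.04765132021252838 0.02511237200387595 cam [4.62209745e-01 5.26775655e-04 1.21754872e+00] 533.645375417356
4865
shelf+templ (((567.4703979492188, -14.237159729003906), (160.0282440185547, 209.6833953857422), 75.33063507080078), array([ 278,  206,   93,  109, 6805], dtype=int32))
jig (((582.1654663085938, 38.362937927246094), (270.3929443359375, 211.4569549560547), 75.3387680053711), array([  230,   196,   141,   119, 11365], dtype=int32))
plate (((562.2671508789062, -22.753189086914062), (77.67223358154297, 108.41676330566406), 70.96719360351562), array([ 304,  234,   49,   57, 1355], dtype=int32))
bar (((551.2015991210938, -52.777496337890625), (15.038354873657227, 89.11724090576172), 72.2904052734375), array([334, 247,  18,  40, 232], dtype=int32))
```

View pics/crop0.png

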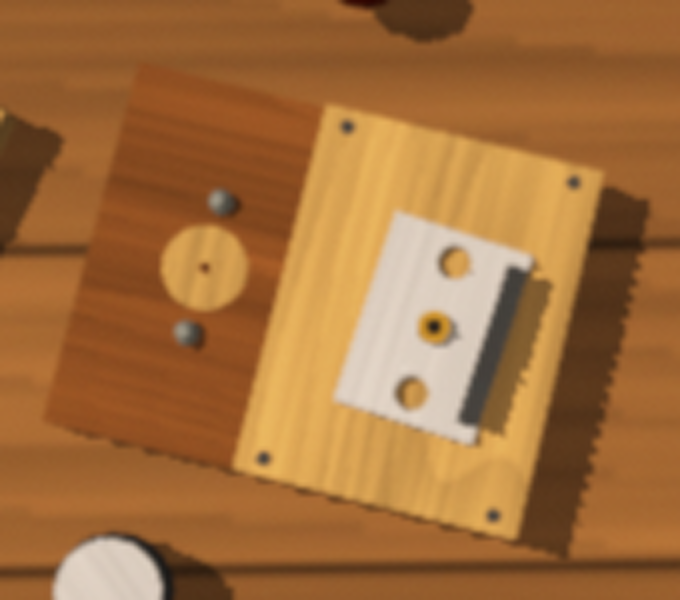

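The crop confirms it: silver plate with holes at crop (455,262) and (412,392), a brass bush at (434,327), and a dark bar on the side away from the nest. The jig's +y points at 75.3° with its origin near (0.588, 0.063). The template is at (-3, -90) mm in the jig's frame, about -4° askew. I'll approach from behind the bar, aligned with the template.

{"api": "send_rows", "payload": {
  "targets": [
    [0.028,0.038,0,4.2,150],
    [0.028,0.038,0,4.2,150],
    [0.028,0.038,0,4.2,150],
    [0.028,0.038,0,4.2,150],
    [0.028,0.038,0,4.2,150],
    [0.028,0.038,0,4.2,150],
    [0.028,0.038,0,4.2,150],
    [0.028,0.038,0,4.2,150],
    [0.028,0.038,0,4.2,150],
    [0.028,0.038,0,4.2,150],
    [0.028,0.038,0,4.2,150],
    [0.028,0.038,0,4.2,150]
  ],
  "newtons": 40
}}

```text
clock: 1.8
tcp_pos: [0.5384, -0.0809, 0.2316]
orientation: [0.0, 0.986, -0.164, 0.0]
wrist_force: [1.7, -0.2, 0.9]
finger_gap: 0.0352
```

```bash
python3 - <<'E'
from h import *
s=monitor.get_state();print(s['clock'],s['tcp_pos'],s['orientation'],s['finger_gap'],s['wrist_force'])
c=eyes.read_camera('wrist');save('w1.png',c['img']);np.savez('w1.npz',p=s['tcp_pos'],q=s['orientation'],**c)
c=eyes.read_camera('scene');save('s1.png',c['img'])
E
```

```text
1.8 [ 0.53835393 -0.08085274  0.23160895] [ 1.33717980e-04  9.86402422e-01 -1.64347367e-01  4.31939352e-04] 0.0351769294408896 [ 1.66368576 -0.16468063  0.90691702]
```

View pics/w1.png

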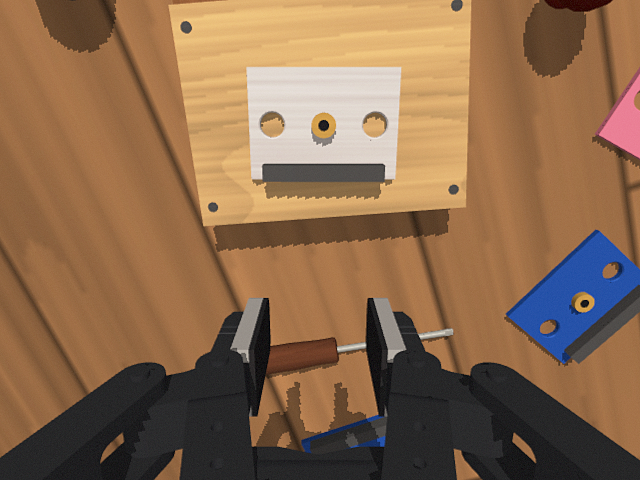

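The wrist picture shows the silver plate on the shelf from directly behind: holes at (272,124) and (375,124), bar at (324,172). The fingers are clear and the plate is nearly square to the tool. Next I'll measure from this view.

```bash
cat >> h.py <<'E'
from scipy.spatial.transform import Rotation as R
O=np.array([.588,.063]);A=np.radians(75.3)
EX=np.array([np.sin(A),-np.cos(A)]);EY=np.array([np.cos(A),np.sin(A)])
def tojig(p): p=np.asarray(p)[...,:2]-O; return np.stack([p@EX,p@EY],-1)*1000
def wpose(c,p,q):
    T=np.eye(4);T[:3,:3]=R.from_quat(q,scalar_first=True).as_matrix();T[:3,3]=p
    return T@c['T_tool_cam']
def ray(c,T,uv,h):
    K=c['camera_matrix'];uv=np.atleast_2d(np.float64(uv))
    r=np.c_[(uv-[K[0,2],K[1,2]])/[K[0,0],K[1,1]],np.ones(len(uv))]@T[:3,:3].T
    return T[:3,3]+r*((h-T[2,3])/r[:,2])[:,None]
def plate(c,T,h):
    hsv=cv2.cvtColor(c['img'],cv2.COLOR_RGB2HSV)
    m=((hsv[...,1]<40)&(hsv[...,2]>170)).astype(np.uint8)
    cs=cv2.findContours(m,cv2.RETR_CCOMP,cv2.CHAIN_APPROX_NONE)
    return m,cs
E
python3 - <<'E'
from h import *
c=dict(np.load('w1.npz'));T=wpose(c,c['p'],c['q'])
for n in ['hole0','template','pin0']:
    print(n,[(np.round(d['xyz'],4).tolist(),round(d['conf'],2)) for d in eyes.tip_of(n,'wrist')][:5])
# shelf screws (symmetry) top z .04 ; holes at top z .046
h=ray(c,T,[[272,124.5],[375,124.5]],.046);print('holes',h.round(4),'jig',tojig(h).round(1),np.linalg.norm(h[0]-h[1]))
print('bush',tojig(ray(c,T,[[323.5,125]],.052)))
b=ray(c,T,[[263,182],[384.5,181]],.046+0.0);print('bar foot?',tojig(b).round(1))
e=ray(c,T,[[252,181],[396,178]],.046);print('rear corners',e.round(4),tojig(e).round(1))
s=ray(c,T,[[186,27],[456,5],[213,207],[453,189]],.04);print('screws',tojig(s).round(1))
s=ray(c,T,[[203,226],[467,206]],.04);print('shelf rear corners',tojig(s).round(1))
x=R.from_quat(c['q'],scalar_first=True).as_matrix();print('tool x angle',np.degrees(np.arctan2(x[1,0],x[0,0])),tojig(c['p']))
E
```

```text
hole0 [([0.4554, -0.3611, 0.0], 0.92), ([0.7711, -0.2348, 0.0009], 0.85), ([0.705, -0.27, -0.0], 0.68), ([0.5288, -0.3596, 0.002], 0.67), ([0.6018, -0.0367, 0.0427], 0.65)]
template [([0.4908, -0.3599, 0.0027], 0.9), ([0.5618, -0.0202, 0.0376], 0.88), ([0.7404, -0.2495, -0.0001], 0.71)]
pin0 []
holes [[ 0.5274 -0.0125  0.046 ]
 [ 0.5987 -0.037   0.046 ]] jig [[-39.5 -88.5]
 [ 35.7 -94. ]] 0.07543216443947887
bush [[ -1.96545015 -91.3402291 ]]
bar foot? [[ -50.7 -130.1]
 [  41.5 -136.1]]
rear corners [[ 0.4983 -0.0465  0.046 ]
 [ 0.6025 -0.0798  0.046 ]] [[ -59.  -128.7]
 [  50.3 -134.5]]
screws [[ -93.3  -18.5]
 [  95.1  -18.4]
 [ -93.1 -147.9]
 [  95.4 -147.4]]
shelf rear corners [[-103.3 -162.7]
 [ 106.7 -161.8]]
tool x angle -18.918646379290614 [ -11.51726471 -151.7421971 ]
```

View pics/s1.png

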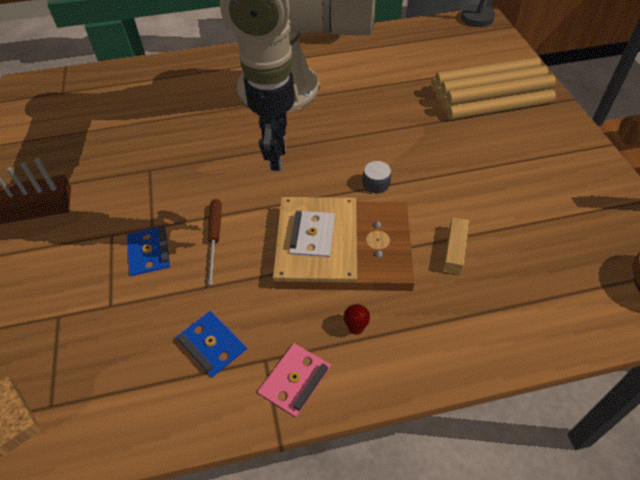

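{"api": "send_rows", "payload": {
  "targets": [
    [0.005,0.003,-0.04,0,150],
    [0,0,-0.04,0,150],
    [0,0,-0.04,0,150],
    [0,0,-0.04,0,150],
    [0,0,-0.015,0,150],
    [0,0,0,0,150]
  ]
}}

```text
clock: 2.65
tcp_pos: [0.5391, -0.0807, 0.0537]
orientation: [-0.0, 0.986, -0.168, -0.003]
wrist_force: [-1.2, 0.1, 0.3]
finger_gap: 0.0351
```

```bash
python3 - <<'E'
from h import *
s=monitor.get_state();print(s['clock'],s['tcp_pos'],tojig(s['tcp_pos']),s['wrist_force'])
c=eyes.read_camera('wrist');save('w2.png',c['img']);np.savez('w2.npz',p=s['tcp_pos'],q=s['orientation'],**c)
c=eyes.read_camera('scene');save('s2.png',cv2.resize(c['img'][140:320,220:460],None,fx=3,fy=3))
E
```

```text
2.65 [ 0.53912456 -0.08065697  0.05369355] [ -10.82153545 -151.35728418] [-1.1527898   0.05121057  0.2888941 ]
```

View pics/w2.png

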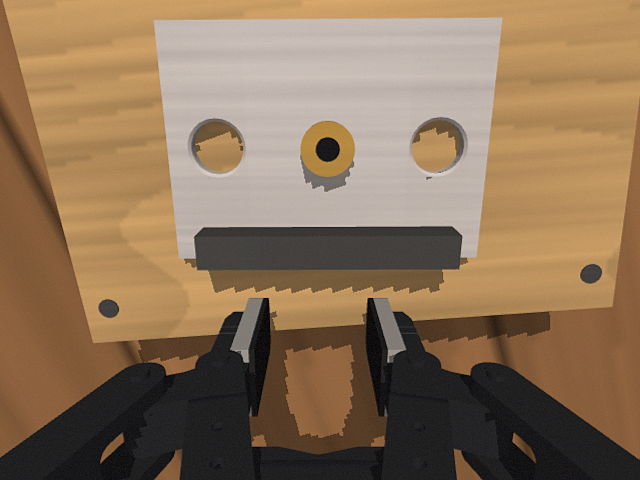

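View pics/s2.png

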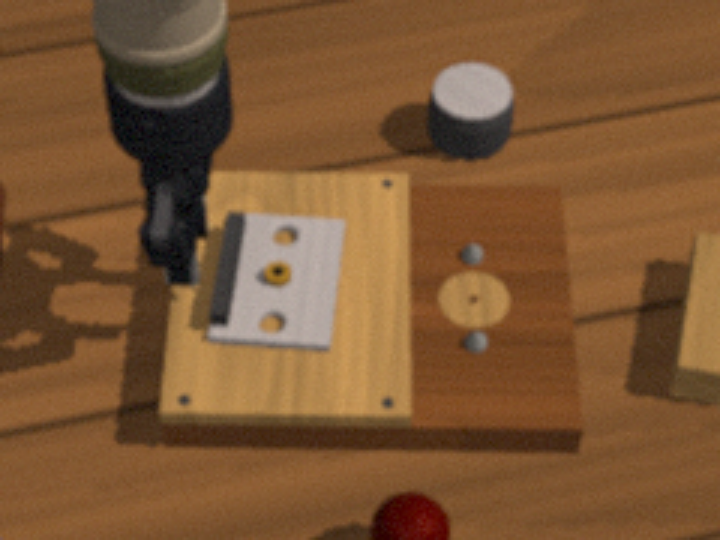

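The fingers stand behind the bar, at (258,300) and (377,300) in the wrist picture, with the bar centre at 328. The tool is about 3 mm too far to the template's -x. I'll shift it across and lower it towards the shelf.

{"api": "send_rows", "payload": {
  "targets": [
    [0.004,0.002,0,0,150],
    [0,0,-0.004,0,150],
    [0,0,-0.003,0,150],
    [0,0,0,0,150]
  ]
}}

```text
clock: 3.15
tcp_pos: [0.5463, -0.0775, 0.0493]
orientation: [0.0, 0.986, -0.166, 0.0]
wrist_force: [0.3, 0.1, -0.9]
finger_gap: 0.0349
```

```bash
python3 - <<'E'
from h import *
s=monitor.get_state();print(s['clock'],s['tcp_pos'],tojig(s['tcp_pos']),s['wrist_force'])
c=eyes.read_camera('wrist');save('w3.png',c['img'])
E
```

```text
3.15 [ 0.54629546 -0.07750804  0.04927493] [  -4.68442821 -146.4917513 ] [ 0.28975027  0.13493319 -0.9467868 ]
```

View pics/w3.png

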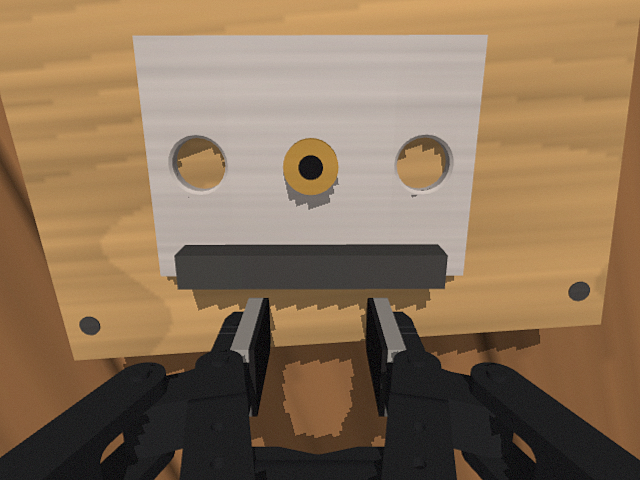

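The bar centre is now at 311 and the fingers at 318, about 2 mm too far the other way. I'll trim that and lower slightly.

{"api": "send_rows", "payload": {
  "targets": [
    [-0.002,0.0005,-0.002,0,150],
    [0,0,0,0,150],
    [0,0,-0.002,0,150],
    [0,0,0,0,150],
    [0,0,0,0,150]
  ]
}}

```text
clock: 3.7
tcp_pos: [0.5443, -0.0771, 0.0453]
orientation: [0.0, 0.986, -0.166, -0.0]
wrist_force: [-0.2, -0.0, 0.6]
finger_gap: 0.035
```

```bash
python3 - <<'E'
from h import *
s=monitor.get_state();print(s['clock'],s['tcp_pos'],tojig(s['tcp_pos']),s['wrist_force'])
c=eyes.read_camera('wrist');save('w4.png',c['img'])
W=world(dict(c,pose=wpose(c,s['tcp_pos'],s['orientation'])))
print(np.round(W[300:350:10,[262,372,258,376,250,385]][...,2],4))
E
```

```text
3.7 [ 0.54433175 -0.0771141   0.04525922] [  -6.68382441 -146.60902122] [-0.23705347 -0.00436866  0.64626209]
[[0.0496 0.0498 0.0496 0.0506 0.051  0.0499]
 [0.0575 0.058  0.0573 0.0576 0.0586 0.0574]
 [0.0626 0.0611 0.0635 0.0647 0.0648 0.0646]
 [0.0647 0.0616 0.0706 0.0696 0.0706 0.0707]
 [0.0645 0.0627 0.0732 0.0704 0.0767 0.0757]]
```

View pics/w4.png

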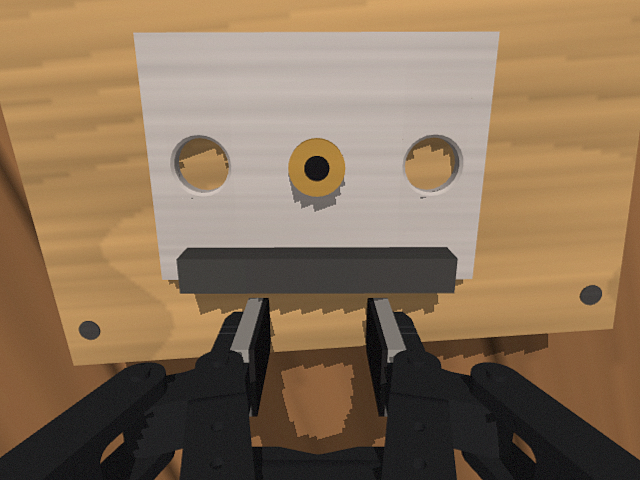

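The fingers are now centred on the bar (318 against 317). The tips sit about 4 mm above the TCP height, so I'll lower 3 mm more and move gently to contact.

{"api": "send_rows", "payload": {
  "targets": [
    [0,0,-0.0015,0,150],
    [0,0,-0.0015,0,150],
    [0,0,0,0,150],
    [0.0007,0.0019,0,0,150],
    [0.0007,0.0019,0,0,150],
    [0.0007,0.0019,0,0,150],
    [0.0007,0.0019,0,0,150],
    [0.0007,0.0019,0,0,150],
    [0,0,0,0,150]
  ]
}}

```text
clock: 4.65
tcp_pos: [0.548, -0.0673, 0.0423]
orientation: [-0.0, 0.986, -0.166, 0.0]
wrist_force: [-0.2, -0.5, -1.0]
finger_gap: 0.0354
```

```bash
python3 - <<'E'
from h import *
s=monitor.get_state();print(s['clock'],s['tcp_pos'],tojig(s['tcp_pos']),s['wrist_force'])
c=eyes.read_camera('wrist');save('w5.png',c['img'])
E
```

```text
4.65 [ 0.54802378 -0.06732015  0.04234521] [  -5.59793773 -136.19876475] [-0.19968952 -0.45249079 -0.98392582]
```

View pics/w5.png

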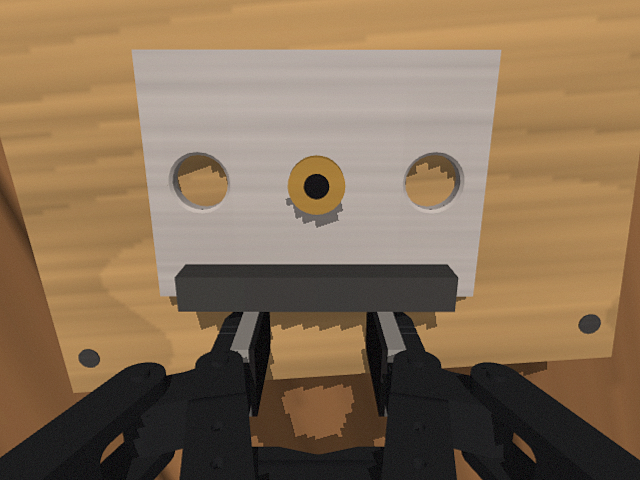

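{"api": "send_rows", "payload": {
  "targets": [
    [0.001,0.003,0,0,150],
    [0.001,0.003,0,0,150],
    [0.001,0.003,0,0,150],
    [0.001,0.003,0,0,150],
    [0.001,0.003,0,0,150],
    [0.001,0.003,0,0,150],
    [0,0,0,0,150],
    [0,0,0,0,150]
  ]
}}

```text
clock: 5.5
tcp_pos: [0.5539, -0.0492, 0.0422]
orientation: [-0.0, 0.986, -0.166, 0.0]
wrist_force: [-0.3, 0.3, 0.3]
finger_gap: 0.0353
```

```bash
python3 - <<'E'
from h import *
s=monitor.get_state();print(s['clock'],s['tcp_pos'],tojig(s['tcp_pos']),s['wrist_force'])
c=eyes.read_camera('wrist');save('w6.png',c['img']);np.savez('w6.npz',p=s['tcp_pos'],q=s['orientation'],**c)
E
```

```text
5.5 [ 0.55391411 -0.04920803  0.04224916] [  -4.49650662 -117.18477358] [-0.32714901  0.27926819  0.32993199]
```

View pics/w6.png

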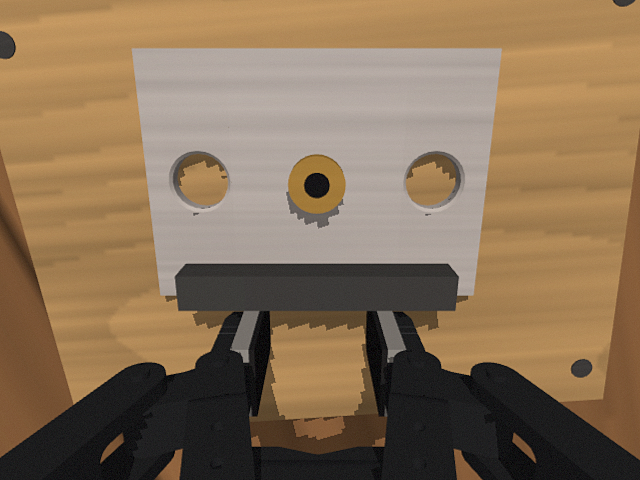

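The template stayed fixed in the tool's view (holes at (200,181) and (433,181)) through the 19 mm push, so contact is flush and stable.

```bash
python3 - <<'E'
from h import *
c=dict(np.load('w6.npz'));T=wpose(c,c['p'],c['q'])
h=ray(c,T,[[199.5,181],[433.5,180.5]],.046);print('holes',h.round(4),tojig(h).round(1),np.linalg.norm(h[0]-h[1]))
m=h.mean(0)-c['p'];X=R.from_quat(c['q'],scalar_first=True).as_matrix();print('mid in tool',X.T@m*1000,tojig(h.mean(0)))
s=ray(c,T,[[5,44],[622,0],[581,368]],.04);print('screws',tojig(s))
t=eyes.read_camera('top');save('top6.png',cv2.resize(t['img'][180:330,220:390],None,fx=4,fy=4))
E
```

```text
holes [[ 0.5357  0.0112  0.046 ]
 [ 0.6063 -0.0131  0.046 ]] [[-37.5 -63.4]
 [ 37.  -69. ]] 0.07464742437967206
mid in tool [  0.36736078 -51.1724621   -3.7248139 ] [ -0.22913361 -66.1911386 ]
screws [[ -91.69082366  -18.23047674]
 [  94.1307186   -20.40554059]
 [  94.83834446 -146.48950743]]
```

View pics/top6.png

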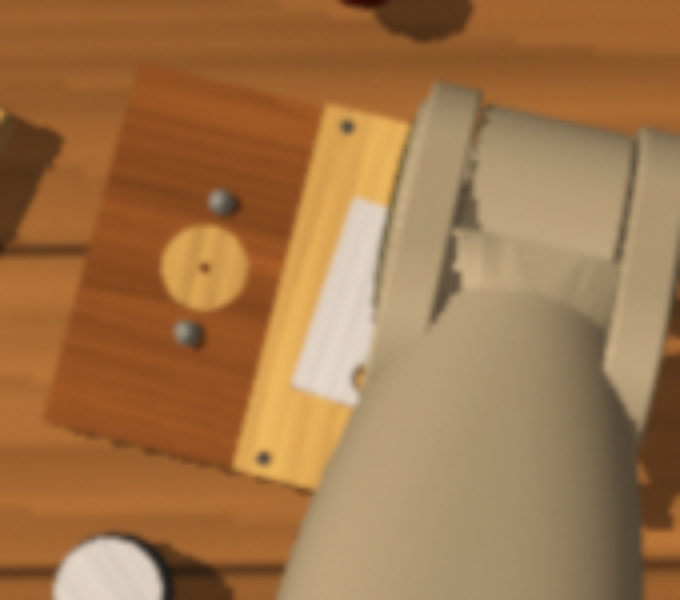

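{"api": "send_rows", "payload": {
  "targets": [
    [0.0016,0.0039,0,0.2,150],
    [0.0016,0.0039,0,0.3,150],
    [0.0016,0.0039,0,0.3,150],
    [0.0016,0.0039,0,0.4,150],
    [0.0016,0.004,0,0.4,150],
    [0.0015,0.004,0,0.4,150],
    [0.0015,0.004,0,0.4,150],
    [0.0015,0.004,0,0.4,150],
    [0.0015,0.004,0,0.5,150],
    [0.0015,0.004,0,0.5,150],
    [0.0014,0.004,0,0.5,150],
    [0.0014,0.004,0,0,150]
  ]
}}

```text
clock: 6.8
tcp_pos: [0.5723, -0.0017, 0.0423]
orientation: [0.0, 0.992, -0.129, 0.0]
wrist_force: [0.4, -0.7, -0.1]
finger_gap: 0.0359
```

```bash
python3 - <<'E'
from h import *
s=monitor.get_state();print(s['clock'],s['tcp_pos'],tojig(s['tcp_pos']),s['orientation'],s['wrist_force'])
c=eyes.read_camera('wrist');save('w7.png',c['img']);np.savez('w7.npz',p=s['tcp_pos'],q=s['orientation'],**c)
for n in ['pin0','hole0']:
  print([(np.round(d['xyz'],4).tolist(),round(d['conf'],2),tojig(d['xyz']).round(1)) for d in eyes.tip_of(n,'wrist')][:5])
E
```

```text
6.8 [ 0.57225129 -0.0017232   0.04233262] [  1.19080284 -66.60102526] [ 3.26794592e-05  9.91688909e-01 -1.28658876e-01  2.24463312e-05] [ 0.41626424 -0.68015275 -0.08684181]
[]
[]
```

View pics/w7.png

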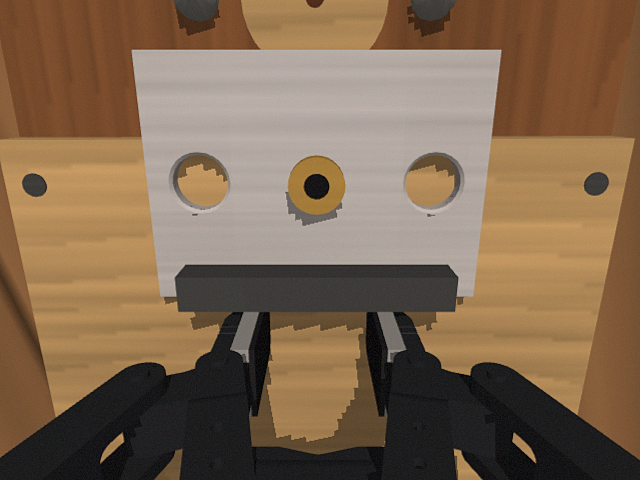

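The wrist picture shows the template square on the shelf. The shelf edge is level at row 138, the screws are at (34,185) and (596,184), and the pin feet show at (197,8) and (432,8).

```bash
python3 - <<'E'
from h import *
c=dict(np.load('w7.npz'));T=wpose(c,c['p'],c['q'])
h=ray(c,T,[[200,181.5],[433.5,181]],.046);print('holes',tojig(h).round(1),tojig(h).mean(0))
print('screws',tojig(ray(c,T,[[34,185],[596,183.5]],.04)).round(1))
print('edge',tojig(ray(c,T,[[100,138],[540,138]],.04)).round(1))
hsv=c['img'];save('w7c.png',cv2.resize(c['img'][0:60,150:480],None,fx=2.4,fy=2.4))
E
```

```text
holes [[-35.6 -15.7]
 [ 38.9 -15.6]] [  1.64691704 -15.65214586]
screws [[-92.8 -17.8]
 [ 94.8 -17.5]]
edge [[-68.5  -2.5]
 [ 73.9  -2.7]]
```

View pics/w7c.png

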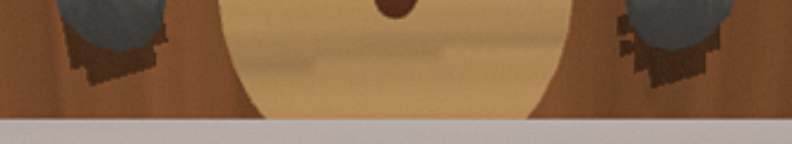

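The template is 0.6 mm off centre and square to the jig. About 57 mm of push remains, so I'll do 47 mm now and look again.

{"api": "send_rows", "payload": {
  "targets": [
    [0.001,0.0039,0,0,150],
    [0.001,0.0039,0,0,150],
    [0.001,0.0039,0,0,150],
    [0.001,0.0039,0,0,150],
    [0.001,0.0039,0,0,150],
    [0.001,0.0039,0,0,150],
    [0.001,0.0039,0,0,150],
    [0.0009,0.0039,0,0,150],
    [0.0009,0.0039,0,0,150],
    [0.0009,0.0039,0,0,150],
    [0.0009,0.0039,0,0,150],
    [0.0009,0.0039,0,0,150]
  ]
}}

```text
clock: 8.15
tcp_pos: [0.5837, 0.0452, 0.0422]
orientation: [-0.0, 0.992, -0.129, -0.0]
wrist_force: [0.2, -1.6, 1.4]
finger_gap: 0.0349
```

```bash
python3 - <<'E'
from h import *
s=monitor.get_state();print(s['clock'],s['tcp_pos'],tojig(s['tcp_pos']),s['wrist_force'])
c=eyes.read_camera('wrist');save('w8.png',c['img']);np.savez('w8.npz',p=s['tcp_pos'],q=s['orientation'],**c)
E
```

```text
8.15 [0.58366519 0.04518571 0.04223187] [  0.32759813 -18.33117781] [ 0.18607694 -1.56576355  1.38268   ]
```

View pics/w8.png

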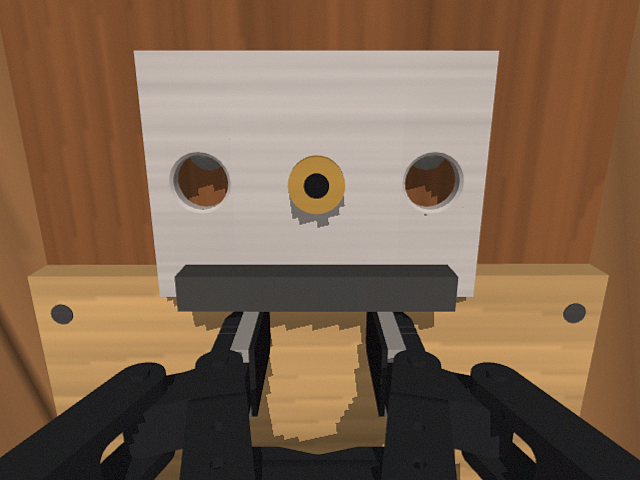

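The pins now show at the front of both holes (202,160 and 430,160), evenly on both sides. I'll push slowly for the last stretch.

{"api": "send_rows", "payload": {
  "targets": [
    [0.0005,0.0015,0,0,150],
    [0.0005,0.0015,0,0,150],
    [0.0005,0.0015,0,0,150],
    [0.0005,0.0015,0,0,150],
    [0.0003,0.001,0,0,150],
    [0,0,0,0,150],
    [0,0,0,0,150]
  ]
}}

```text
clock: 8.9
tcp_pos: [0.586, 0.0518, 0.0423]
orientation: [-0.0, 0.992, -0.129, 0.0]
wrist_force: [0.4, 0.4, -0.4]
finger_gap: 0.0349
```

```bash
python3 - <<'E'
from h import *
s=monitor.get_state();print(s['clock'],s['tcp_pos'],tojig(s['tcp_pos']),s['wrist_force'])
c=eyes.read_camera('wrist');save('w9.png',c['img']);np.savez('w9.npz',p=s['tcp_pos'],q=s['orientation'],**c)
E
```

```text
8.9 [0.58596954 0.05182057 0.04231593] [  0.87287233 -11.32874223] [ 0.44149626  0.43291979 -0.35488854]
```

View pics/w9.png

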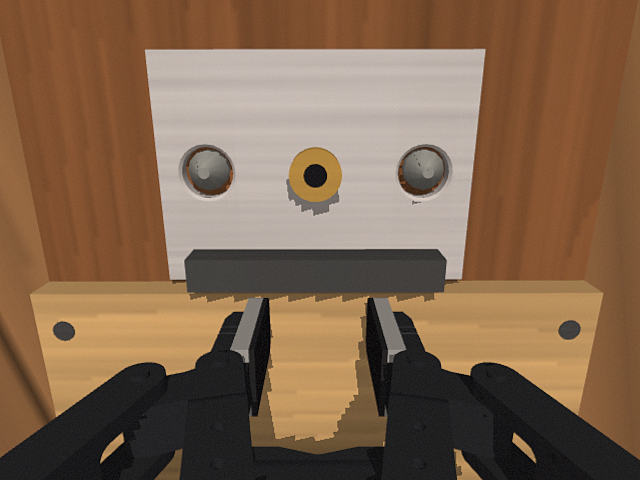

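Both pins stand inside the holes ((208,171) and (423,170)), and the plate has dropped. I'll back off and up, then check the seating.

{"api": "send_rows", "payload": {
  "targets": [
    [-0.002,-0.006,0,0,150],
    [-0.003,-0.01,0.002,0,150],
    [0,0,0.04,0,150],
    [0,0,0.045,0,150],
    [-0.01,-0.045,0.02,0,150],
    [-0.01,-0.048,0,0,150],
    [-0.01,-0.048,0,0,150],
    [-0.01,-0.048,0,0,150],
    [0,-0.048,0,0,150],
    [0,-0.048,0,0,150],
    [0,0,0,0,150],
    [0,0,0,0,150]
  ]
}}

```text
clock: 10.15
tcp_pos: [0.54, -0.2508, 0.149]
orientation: [-0.0, 0.991, -0.131, -0.0]
wrist_force: [0.3, 0.1, 0.1]
finger_gap: 0.0354
```

```bash
python3 - <<'E'
from h import *
s=monitor.get_state();print(s['clock'],s['tcp_pos'],s['wrist_force'])
c=eyes.read_camera('top');save('top9.png',cv2.resize(c['img'][180:330,220:390],None,fx=4,fy=4,interpolation=cv2.INTER_CUBIC))
W=world(c);hsv=cv2.cvtColor(c['img'],cv2.COLOR_RGB2HSV)
for n in ['finial','wax','blank','driver','template','hole0']:
    print(n,[(np.round(d['xyz'],3).tolist(),round(d['conf'],2)) for d in eyes.tip_of(n,'top')][:3])
# plate top pixels
P=[]
m=(hsv[...,1]<60)&(hsv[...,2]>150)
J=tojig(W);k=m&(abs(J[...,0])<50)&(J[...,1]>15)&(J[...,1]<80)&(W[...,2]>.02)&(W[...,2]<.05)
q=W[k];A=np.c_[q[:,:2]-q[:,:2].mean(0),np.ones(len(q))];co=np.linalg.lstsq(A,q[:,2],rcond=None)[0]
print('plane',co,len(q),'jig mean',J[k].mean(0))
g=(abs(J[...,0])>65)&(abs(J[...,0])<95)&(J[...,1]>15)&(J[...,1]<100);print('floor',np.median(W[g][:,2]))
c=eyes.read_camera('scene');save('s9.png',cv2.resize(c['img'][140:340,220:480],None,fx=3,fy=3,interpolation=cv2.INTER_CUBIC))
E
```

```text
10.15 [ 0.53998994 -0.2508013   0.14901304] [0.28578161 0.1182577  0.06925992]
finial [([0.772, 0.013, -0.004], 0.57)]
wax [([0.419, 0.157, 0.001], 0.56)]
blank [([0.64, 0.257, -0.0], 0.88)]
driver [([0.509, -0.226, 0.001], 0.84)]
template [([0.74, -0.252, -0.0], 0.98), ([0.596, 0.101, 0.028], 0.7), ([0.846, -0.12, 0.0], 0.57)]
hole0 [([0.561, 0.11, 0.025], 0.95), ([0.871, -0.145, -0.004], 0.89), ([0.636, 0.09, 0.033], 0.87)]
plane [-0.00308731 -0.00211898  0.03456388] 1096 jig mean [-0.22675364 49.06007728]
floor 0.028599701231525554
```

View pics/top9.png

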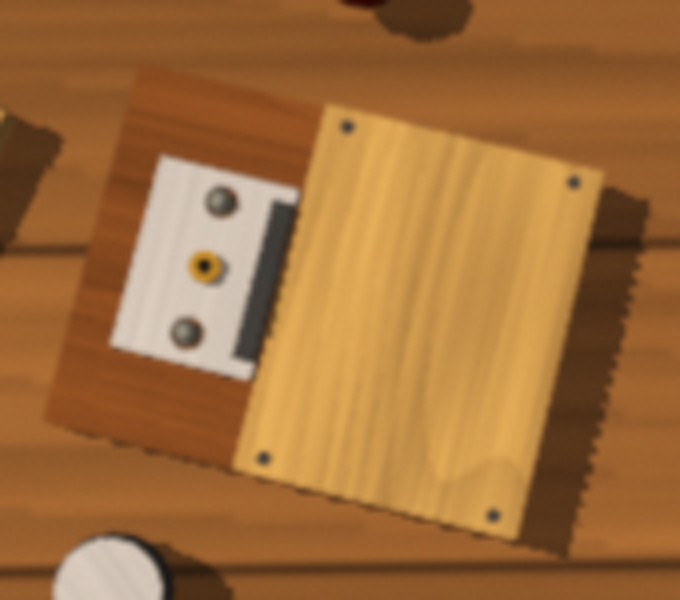

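View pics/s9.png

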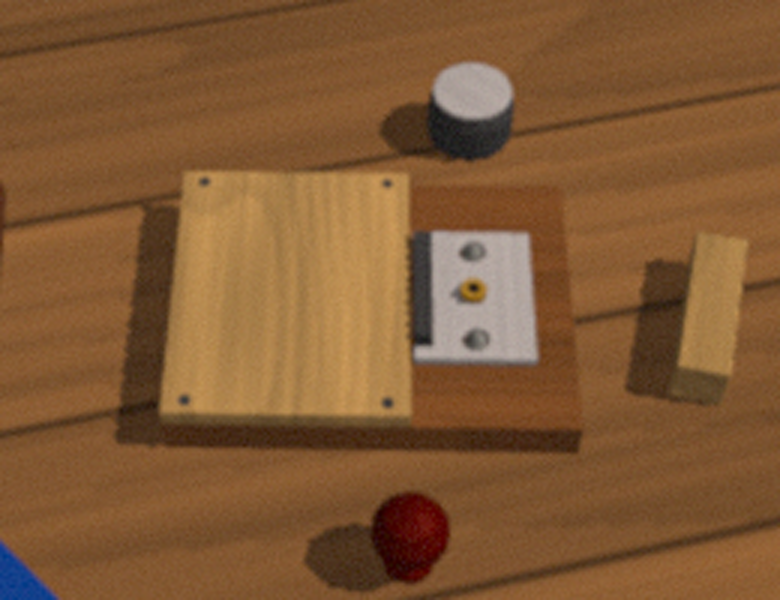

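The template is seated. Its top reads 34.6 mm against a floor reading of 28.6 mm, which matches the 6 mm plate. Tilt is about 0.004 rad and both pins are centred in the holes.

```bash
python3 -c "
from h import *
print(ticket.hand_in())"
```

```text
the job is handed in; nothing more can be done
None
```

The template is seated over both pins and lies flat in the nest. I handed the job in at about 10 s of the 64 s allowed; the hand-in reports no verdict.

I pushed the silver template with two partly closed fingertips against its rear bar. On the way I took out about 4° of skew and 3 mm of sideways offset. It dropped over the pins on the last slow push, and then I backed the arm away and up.

**Seating:** the plate's top measured 34.6 mm high against a nest floor reading of 28.6 mm, so it sits on the floor. Tilt was about 0.004 rad. Both pins showed inside the holes in the wrist, top and scene views.

**Bystanders:** the four loose things read within about 5 mm of their starting positions. That is roughly the network's own error of about 4 mm.

**Robot:** the gripper was clear of everything, about 0.15 m above the bench. The wrist force never read above about 3 N.

**Disagreements:**
- The network placed hole1 about 6 mm from where my measured jig position puts pin1, and hole0 about 5 mm from pin0. I gave more weight to the pictures and the measured height, because the plate could not have dropped that far unless the pins were in the holes.
- The wrist and top cameras also differed by 1–3 mm on the jig's position.

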